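# Zero the dial gauge on the comparator stand and lock the spindle

## Robot

A 6-joint arm with a two-finger parallel gripper is mounted at the origin on the work surface. World frame = base frame: x ahead of the robot, y to its left, z up, the work surface at z = 0. Lengths are in m, angles in rad, forces in N, time in s.
With the tool pointing down it reaches from about 0.2 to 0.875 m from the base axis. Payload 3.4 kg.
Tool frame: the origin (TCP) lies midway between the tips of the shut fingers; the grasp point (between the pads) lies 19 mm behind it; z points along the fingers, y is the line along which they close (so a half turn about z gives the same grasp; the last joint's range is limited). The gripper opens to 94 mm and grips with 3 to 60 N. Pads are 16 mm wide; open, the fingers measure 119 mm over their backs; the gripper's body (75 mm by 177 mm) begins 78 mm behind the grasp point.
Start: joints at [-1.372, 0.276, 1.505, -0, 1.361, -0.121], TCP at [0.181, -0.546, 0.205] pointing down, gripper open.
Joint ranges: [-2.89, 2.89], [-0.75, 2.08], [0.22, 2.7], [-1.18, 4.32], [0.11, 2.71], [-2.7, 2.7]. Speed limits (rad/s): [2.57, 2.57, 3.14, 3.14, 3.14, 3.14].

## Interface

Orientations are given as a unit quaternion [x, y, z, w].
In Python, from rig import env gives the robot as it stands.
- The arm moves only by the tool carry_out, never from a script. Its arguments are lists of equal length, an entry for each row: "dp": the shift along the tool's x, y, z each as a share of 0.5 m, from -1 to 1, a list of three; "spin": the turn about the tool's z as a share of 0.5 rad, from -1 to 1; "hand": the opening, from 0 (shut) to 1 (fully open). A call has 1 to 12 rows; each row shifts and turns the commanded pose from where the row before left it, along the tool's axes as they then stand; what a row does not reach is not made up. A row lasts 1/8 s, in which the tool goes at most 62.5 mm and 10.7 degrees, less where a joint would pass 70% of its speed; a pose out of reach is approached as far as the arm can. A call with a number of a shift or a turn outside -1 to 1 is refused whole. A call with a gripper value outside its range is refused whole. The fingers move at their own pace and stop on an object; "newtons" is the grip in N (left out, the last holds). Time passes only in rows, so rows that do not move let the fingers close. It gives the time, the measured TCP pose, the force, the opening and the grip force at its end, in the units of the state.
- env.get_state(): the state, without advancing time (a new reading comes with each control period).
- env.snapshot(name): name is "scene" or "top" or "wrist"; returns a dict with "pixels" (480x640x3 uint8, red, green, blue), "vertical_fov" (degrees; the focal length in pixels is half the picture's height over the tangent of half this angle, whatever the lens; pixels are square), "cx", "cy" (the principal point, pixels), "rvec" (rotation vector, rad) and "tvec" (3), from world to camera coordinates, as OpenCV has them. Camera axes: x right, y down, z forward; pixel columns grow to the right and rows downward; lengths in m; the calibration is good to about 2 mm. A picture is of the moment at which its call begins. There is no depth.
- env.job_done(): hands the job in; it is judged then, once.
The state is a dict: "t": time; "joint_pos": joint angles; "joint_velocities": joint speeds; "effort": joint torques, N m; "tcp_pos": TCP position; "tcp_rot": TCP orientation; "wrist_force": force on the tool from outside, world axes, zero at the start; "ft_torque": the same for the moment, N m; "grip_width": opening from 0.0 (shut) to 1.0 (fully open); "grasp_force": force on a finger pad.
Only numpy, scipy, OpenCV 4.12 (cv2) and the standard library are available. Lean on these libraries where they do the work, as an engineer would, in place of code of your own. Each camera call takes 0.05 s, during which the arm holds its last target. There are 200 camera calls.

## Task

Bring the dial gauge to zero: gently turn the black three-arm star handle on top of the stand clockwise, pushing on one of its arms with a fingertip, until the needle stands at the red zero line, to within one of the dial's divisions and without overrunning it. Then push the red-balled locking lever beneath the star handle gently clockwise as far as it goes, so that the setting is held. Grip and lift nothing, keep off the gauge, and leave the block under it, the brass pin and the things around the stand where they are.

Things in the scene. Friction and masses are not known exactly. Their poses are not given: they have to be found in the camera images.
- stand: Comparator stand, fixed: round dark steel plate (300 mm across, 18 mm thick) carrying an aluminium column (60 x 60 mm, head 74 x 68 mm), 185 mm high. Origin at the centre of the plate's underside, on the bench; z up. The star handle's axis is at x 0, y -70 mm in this frame, the dial gauge's axis at x 0, y +65 mm.
- star: Three-arm star handle on a vertical spindle above the column. Origin on its axis at mid-height of the arms, 228 mm above the bench; +x points along one arm. Black hub 36 mm across (16 mm below to 15 mm above the origin); three level steel rods 10 mm thick, 120 degrees apart, each with a black ball (20 mm across) centred 70 mm from the axis; z up. Push with under 30 N.
- star_rod (a point): Middle of the bare rod of the arm along the star's +x, 40 mm from the axis; each rod is bare from 18 to 60 mm out. The star turns stiffly (0.12 N m, about 3 N here) and stays where it is left. Clockwise from above lowers the gauge; one turn of the star is one turn of the needle in the same sense.
- needle (a joint): Angle of the gauge's black needle (its long thin end points, the short thick end is the tail), rad: 0 at the red zero line, negative before it (anticlockwise of it seen from above), growing clockwise. It starts between -2.4 and -1.0 and rises exactly as much as the star handle is turned clockwise. One dial division is 0.126 rad.
- gauge: The dial gauge, 84 mm across, face up, with black bezel, white face with 50 divisions and a red zero line at the body's +x side. Origin on its axis at the underside of the case, 105 mm above the bench; its glass is 24 mm higher. Body includes the aluminium carriage and arm that carry it at the column's side. Not to be touched.
- lock (a joint): Turn of the locking lever, rad: 0 is free, 1.05 is locked against its stop; it grows clockwise seen from above, starts between 0 and 0.25, is stiff (0.22 N m, about 2 N at 120 mm out) and stays where it is left. Push the lever with under 30 N.
- lock_ball (a point): Centre of the red ball (20 mm across) at the end of the locking lever, 140 mm from the star handle's axis, about which the lever also turns, and 225 mm above the bench. The lever is a steel rod 10 mm thick: it leaves a ring below the star at 195 mm height, is cranked up beyond the star's balls, and runs level at 225 mm from 105 mm out to the ball. The point turns with it.
- block: Steel gauge block 30 x 12 x 40 mm, loose, standing on the plate under the gauge's plunger. Origin at the centre of its underside.
- pin: Brass pin gauge, 18 mm across, 45 mm high, standing loose on the plate. Origin at the centre of its underside.
- mouse: Black computer mouse, 105 x 58 x 34 mm, loose on the bench. Origin at the centre of its underside.
- driver: Screwdriver, 170 mm long, lying loose on the bench to the right of the stand. Origin at its middle, on the bench.

How it is judged:
On the way, in this order (a step that is already met when the one before it is completed fails the run):
1. the needle rests within one division of the zero line, the lever not yet locked (value of joint needle between -0.126 and 0.126 rad and value of joint lock below 0.4 rad), for 0.4 s.
2. the locking lever is home against its stop (value of joint lock above 0.96 rad), for 0.2 s.
At the end, for the whole second after the job is handed in: The needle is at rest within one division (0.126 rad) either side of the zero line, and the locking lever is home (at least 0.96 of its 1.05 rad) (value of joint needle between -0.126 and 0.126 rad and value of joint lock above 0.96 rad and angular speed of star below 0.05 rad/s); the robot touches nothing.
It fails at once if the needle is overrun by more than two divisions past zero (value of joint needle above 0.252 rad).
It fails at once if the star handle or the locking lever is gripped, or pushed with more than 35 N (contact force between any of star, lock and the fingers above 35 N).
It fails at once if the dial gauge is touched (contact force between gauge and the arm above 1 N or contact force between gauge and the fingers above 1 N).
It fails at once if the block under the gauge is shifted or lifted (distance of block from where it was at the start of the episode above 0.008 m).
It fails at once if the pin, mouse or screwdriver is shifted or lifted (distance of pin from where it was at the start of the episode above 0.01 m or distance of any of mouse, driver from where it was at the start of the episode above 0.015 m).
It also fails if it takes over 61 s, if anything falls off the work surface, if the arm or the gripper's body presses on something with over 40 N, if the wrist force passes 120 N, or if a joint passes its speed limit or range.

## Working session

There is one attempt and no reset: what is moved stays moved. The work goes in short steps, Python scripts to look and compute and a tool call to move; the robot and the scene stay as the last step left them, time stands still between calls to the robot, and variables do not carry over. Pictures are saved under pics/ and viewed, at most 10 in all, crops included, and the job is handed in when it is done.

Besides the shell and the picture viewer there is one more tool, called after "Emit:" as name([rows], argument=value, ...), one row to a line, values as JSON. carry_out: Moves the arm, as the interface text tells. Shift numbers are shares of 0.5 m and turn numbers shares of 0.5 rad, none past 1 either way. Its arguments: {"type":"object","properties":{"dp":{"type":"array"},"spin":{"type":"array"},"hand":{"type":"array"},"newtons":{"type":"number"}},"required":["dp","spin","hand"]}

```bash
mkdir -p pics; ls; cat > h.py <<'E'
import numpy as np, cv2
from rig import env
def snap(n):
    s=env.snapshot(n); im=cv2.cvtColor(s["pixels"],cv2.COLOR_RGB2BGR)
    f=240/np.tan(np.radians(s["vertical_fov"])/2)
    K=np.array([[f,0,s["cx"]],[0,f,s["cy"]],[0,0,1]]);R=cv2.Rodrigues(np.array(s["rvec"],float))[0]
    return im,K,R,np.array(s["tvec"],float).reshape(3)
def ray(c,u,v,z):
    im,K,R,t=c; o=-R.T@t; d=R.T@np.linalg.solve(K,[u,v,1]); return o+d*(z-o[2])/d[2]
def proj(c,p):
    im,K,R,t=c; q=K@(R@np.array(p)+t); return q[:2]/q[2]
E
python3 - <<'E'
from h import *
for n in ("top","scene"):
    c=snap(n); cv2.imwrite(f"pics/{n}0.png",c[0]); print(n,c[1][0,0],-c[2].T@c[3],c[2][2])
s=env.get_state(); print({k:np.round(v,3) for k,v in s.items()})
E
```

```text
pics
top 461.8582477543926 [ 0.430961   -0.01556494  1.33788739] [ 1.23276495e-01 -3.56098802e-04 -9.92372299e-01]
scene 561.3629553377648 [0.95820794 0.71631793 0.95094658] [-0.32866729 -0.64138453 -0.69325586]
{'t': np.float64(0.1), 'joint_pos': array([-1.372,  0.277,  1.506, -0.   ,  1.361, -0.121]), 'joint_velocities': array([ 0.001, -0.003, -0.002, -0.   , -0.002,  0.001]), 'effort': array([ 1.0000e-03, -4.0546e+01, -2.3778e+01,  7.0000e-02,  3.0000e-02,
       -0.0000e+00]), 'tcp_pos': array([ 0.181, -0.545,  0.205]), 'tcp_rot': array([ 0.987,  0.159, -0.   , -0.001]), 'wrist_force': array([-0.498, -1.084,  0.035]), 'ft_torque': array([-0.025,  0.009,  0.021]), 'grasp_force': np.float64(0.0), 'grip_width': np.float64(0.999)}
```

View pics/top0.png

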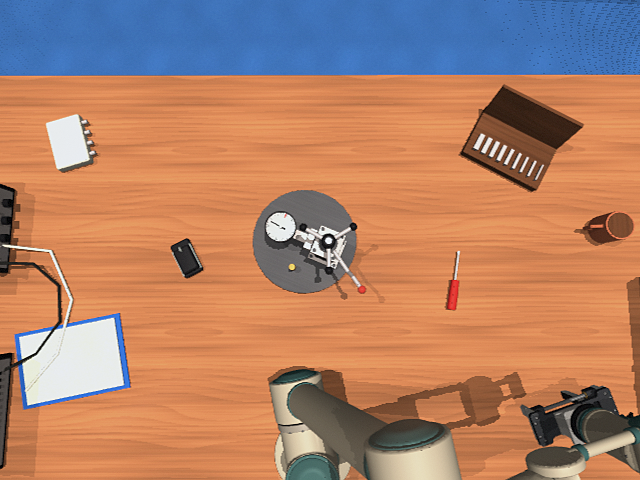

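View pics/scene0.png

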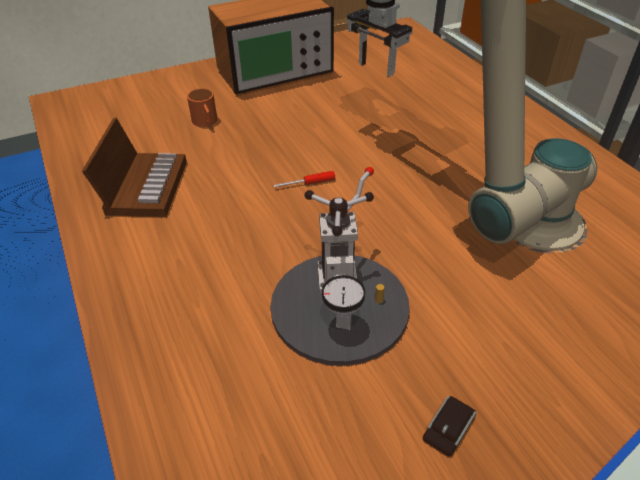

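The top view shows the gauge near (280,228), the hub at (328,241), star balls at about (303,228), (353,227) and (329,270), and the red ball at (362,290). I'll zoom in and measure them.

```bash
python3 - <<'E'
from h import *
c=snap("top"); im=c[0]
z=cv2.resize(im[185:305,245:385],None,fx=5.5,fy=5,interpolation=cv2.INTER_CUBIC)
z=cv2.resize(im[185:305,245:385],None,fx=5,fy=5,interpolation=cv2.INTER_CUBIC); cv2.imwrite("pics/top1.png",z)
hsv=cv2.cvtColor(im,cv2.COLOR_BGR2HSV)
def blobs(m,x0,x1,y0,y1,mn=5):
    M=np.zeros_like(m);M[y0:y1,x0:x1]=m[y0:y1,x0:x1]
    n,l,s,ce=cv2.connectedComponentsWithStats(M); return [(s[i,4],ce[i]) for i in range(1,n) if s[i,4]>=mn]
red=((hsv[...,1]>170)&(hsv[...,2]>110)&((hsv[...,0]<5)|(hsv[...,0]>174))).astype(np.uint8)
for a,p in blobs(red,250,385,185,305,2): print("red",a,p.round(1),ray(c,*p,.225).round(4))
blk=(im.max(2)<38).astype(np.uint8)
for a,p in blobs(blk,250,385,185,305,10): print("blk",a,p.round(1),ray(c,*p,.228).round(4))
wh=(im.min(2)>170).astype(np.uint8)
for a,p in blobs(wh,255,310,200,260,40): print("wh",a,p.round(1),ray(c,*p,.129).round(4))
E
```

```text
red 40 [361.4 289.1] [ 0.4441 -0.1173  0.225 ]
blk 32 [352.9 226.2] [ 0.5961 -0.0983  0.228 ]
blk 34 [302.7 226.8] [0.5948 0.0236 0.228 ]
blk 25 [284.2 240.2] [0.5622 0.0682 0.228 ]
blk 88 [327.7 241.3] [ 0.5593 -0.037   0.228 ]
blk 18 [320.3 257.2] [ 0.5208 -0.019   0.228 ]
blk 41 [328.6 270. ] [ 0.4899 -0.0388  0.228 ]
wh 618 [280.3 226.6] [0.6102 0.0863 0.129 ]
wh 84 [301.7 234.7] [0.5883 0.0295 0.129 ]
```

View pics/top1.png

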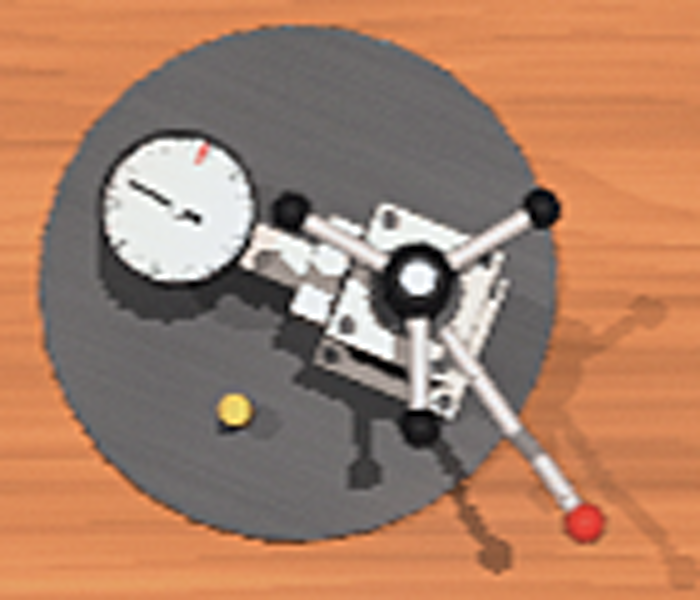

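Measured: star axis about (0.560, -0.038), arms at 60°, -59° and 180°. The needle is about -1.5 rad from zero. I'll shut the hand, lift and align, then go above the gap behind the arm at 60°.

Emit:
carry_out([
  [0,0,-0.08],
  [0,0,-0.08],
  [0,0,-0.08],
  [0,0,-0.08],
  [0,0,0],
], spin=[-0.36,-0.36,-0.36,-0.36,0], hand=[0,0,0,0,0])

```text
t: 0.78
tcp_pos: [0.181, -0.5471, 0.3687]
tcp_rot: [0.868, 0.497, -0.001, 0.003]
wrist_force: [0.7, -0.2, -0.2]
grip_width: 0.507
grasp_force: 0.0
```

```bash
cat >> h.py <<'E'
def goto(x,y,z,yawdeg):
    "remaining shift in tool axes (units of .5 m) and spin (units of .5 rad)"
    s=env.get_state(); q=s["tcp_rot"]; from scipy.spatial.transform import Rotation as Ro
    R=Ro.from_quat(q).as_matrix(); yaw=np.arctan2(R[1,0],R[0,0]); p=s["tcp_pos"]
    print("t",round(float(s["t"]),2),"tcp",np.round(p,4),"yaw",np.degrees(yaw).round(1),"F",np.round(s["wrist_force"],1))
    print("units",(R.T@(np.array([x,y,z])-p)/.5).round(3),"spin",((yaw-np.radians(yawdeg))/.5).round(3))
E
python3 -c "
from h import *
goto(.557,.012,.36,60)
from cv2 import *
"
```

```text
t 0.78 tcp [ 0.181  -0.5471  0.3687] yaw 59.6 F [ 0.7 -0.2 -0.2]
units [1.345 0.082 0.011] spin -0.015
```

Emit:
carry_out([
  [0.112,0.007,0],
  [0.112,0.007,0],
  [0.112,0.007,0],
  [0.112,0.007,0],
  [0.112,0.007,0],
  [0.112,0.007,0],
  [0.112,0.007,0],
  [0.112,0.007,0],
  [0.112,0.007,0],
  [0.112,0.007,0],
  [0.112,0.007,0],
  [0.112,0.007,0],
], spin=[0,0,0,0,0,0,0,0,0,0,0,0], hand=[0,0,0,0,0,0,0,0,0,0,0,0])

```text
t: 2.28
tcp_pos: [0.5575, 0.0141, 0.3637]
tcp_rot: [0.868, 0.496, -0.001, -0.001]
wrist_force: [0.6, -1.1, 0.5]
grip_width: 0.004
grasp_force: 0.0
```

Emit:
carry_out([
  [0,0,0],
  [0,0,0],
  [0,0,0],
], spin=[0,0,0], hand=[0,0,0])

```text
t: 2.65
tcp_pos: [0.5565, 0.0111, 0.3652]
tcp_rot: [0.868, 0.496, -0.0, 0.0]
wrist_force: [-0.3, 0.3, 0.3]
grip_width: 0.002
grasp_force: 0.0
```

```bash
python3 -c "
from h import *
goto(.557,.012,.213,60)
c=snap('wrist'); cv2.imwrite('pics/w0.png',c[0]); print(-c[2].T@c[3]); print([proj(c,p).round() for p in [(.56,-.038,.228),(.595,.0236,.228),(.49,-.039,.228),(.61,.086,.129)]])
"
```

```text
t 2.65 tcp [0.5565 0.0111 0.3652] yaw 59.5 F [-0.3  0.3  0.3]
units [0.002 0.    0.304] spin -0.019
[0.59507807 0.07876406 0.54419493]
[array([346., 271.]), array([347., 191.]), array([280., 308.]), array([322., 119.])]
```

View pics/w0.png

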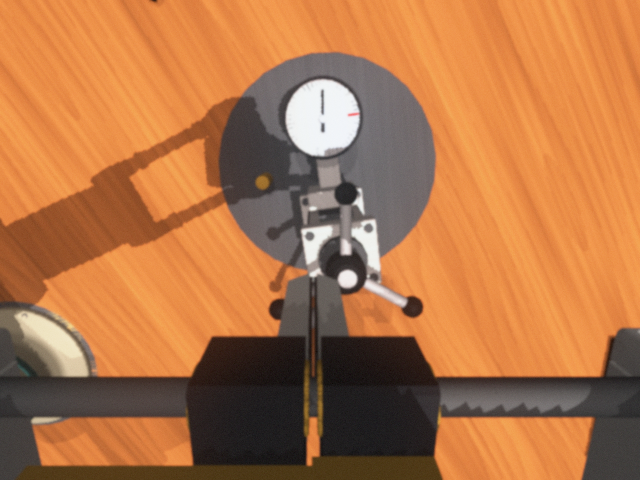

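The wrist view shows the gauge at (322,118) with its needle pointing up and the red line at right, so the needle is about 85–90° before zero. The projections match the star. Next I'll measure the needle numerically and descend.

```bash
cat >> h.py <<'E'
def needle(c):
    "needle angle from red line (rad, clockwise +), from a wrist picture"
    im=c[0]; u0,v0=proj(c,(.61,.0865,.129)); r=60
    v,u=np.mgrid[int(max(v0-r,0)):int(min(v0+r,479)),int(max(u0-r,0)):int(min(u0+r,639))]; px=im[v,u].astype(int)
    P=np.array([ray(c,a,b,.129)[:2] for a,b in zip(u.ravel(),v.ravel())]).reshape(u.shape+(2,))
    near=np.linalg.norm(P-[.61,.0865],axis=2)<.05
    # face centre from the minimum circle round the white face
    w=((px.min(2)>150)&near).astype(np.uint8); n,l,s,_=cv2.connectedComponentsWithStats(w); k=1+s[1:,4].argmax()
    ctr,rad=cv2.minEnclosingCircle(P[l==k].astype(np.float32)); ctr=np.array(ctr)
    D=P-ctr; d=np.linalg.norm(D,axis=2)
    red=(px[...,2]-px[...,:2].max(2)>60)&(d<.036); m=D[red].mean(0)
    dk=((px.max(2)<90)&(d<.027)); Q=D[dk]
    far=Q[np.linalg.norm(Q,axis=1)>.014]; f=far.mean(0)
    a=np.arctan2(m[1],m[0])-np.arctan2(f[1],f[0]); a=(a+np.pi)%(2*np.pi)-np.pi
    print("ctr",ctr.round(4),"rad",round(rad,4),"n red/far",red.sum(),len(far),"far spread",np.degrees(np.std(np.angle(np.exp(1j*(np.arctan2(far[:,1],far[:,0])-np.arctan2(f[1],f[0])))))).round(1),"| NEEDLE",round(-a if 0 else a*-1,3), "red dir",np.degrees(np.arctan2(m[1],m[0])).round(1),"needle dir",np.degrees(np.arctan2(f[1],f[0])).round(1))
def balls(c,zoff=.228):
    im=c[0];blk=(im.max(2)<38).astype(np.uint8)
    M=np.zeros_like(blk);M[185:305,250:385]=blk[185:305,250:385]
E
python3 -c "
from h import *
needle(snap('wrist'))
"
```

```text
ctr [0.6103 0.0861] rad 0.039 n red/far 21 0 far spread nan | NEEDLE nan red dir -22.6 needle dir nanh.py:30: RuntimeWarning: Mean of empty slice.
  far=Q[np.linalg.norm(Q,axis=1)>.014]; f=far.mean(0)
  ret = um.true_divide(
  ret = _var(a, axis=axis, dtype=dtype, out=out, ddof=ddof,
  arrmean = um.true_divide(arrmean, div, out=arrmean,
  ret = ret.dtype.type(ret / rcount)
```

Emit:
carry_out([
  [0,0,0.08],
  [0,0,0.08],
  [0,0,0.08],
  [0,0,0.064],
  [0,0,0],
  [0,0,0],
], spin=[0,0,0,0,0,0], hand=[0,0,0,0,0,0])

```text
t: 3.5
tcp_pos: [0.5581, 0.0117, 0.215]
tcp_rot: [0.868, 0.496, 0.001, 0.001]
wrist_force: [-0.6, 0.6, 0.2]
grip_width: 0.008
grasp_force: 0.0
```

```bash
python3 -c "
from h import *
goto(.557,.012,.213,60)
c=snap('wrist'); cv2.imwrite('pics/w1.png',c[0]);needle(c)
"
```

```text
t 3.5 tcp [0.5581 0.0117 0.215 ] yaw 59.5 F [-0.6  0.6  0.2]
units [-0.001 -0.002  0.004] spin -0.017
ctr [0.6103 0.0857] rad 0.0387 n red/far 56 3 far spread 0.1 | NEEDLE 1.452 red dir -22.0 needle dir 61.2
```

```bash
sed -i 's/px.max(2)<90/px.max(2)<140/; s/round(-a if 0 else a\*-1,3)/round(a,3)/; /^def balls/,$d' h.py
python3 -c "
from h import *
c=snap('wrist');needle(c)
c=snap('top');needle(c)
"
```

```text
ctr [0.6103 0.086 ] rad 0.0387 n red/far 53 65 far spread 1.6 | NEEDLE -1.44 red dir -22.3 needle dir 60.2
ctr [0.6332 0.0674] rad 0.0392 n red/far 0 0 far spread nan | NEEDLE nan red dir nan needle dir nanh.py:28: RuntimeWarning: Mean of empty slice.
  red=(px[...,2]-px[...,:2].max(2)>60)&(d<.036); m=D[red].mean(0)
  ret = um.true_divide(
h.py:30: RuntimeWarning: Mean of empty slice.
  far=Q[np.linalg.norm(Q,axis=1)>.014]; f=far.mean(0)
  ret = _var(a, axis=axis, dtype=dtype, out=out, ddof=ddof,
  arrmean = um.true_divide(arrmean, div, out=arrmean,
  ret = ret.dtype.type(ret / rcount)
```

Needle is at -1.44 rad. I'll make contact gently, then rotate the tool rigidly about the star axis at 0.05 rad per row.

Emit:
carry_out([
  [0,0.006,0],
  [0,0.006,0],
  [0,0.006,0],
  [0.0016,0.0042,0],
  [0.0016,0.0042,0],
  [0.0016,0.0042,0],
  [0.0016,0.0042,0],
  [0.0016,0.0042,0],
  [0.0016,0.0042,0],
  [0.0016,0.0042,0],
  [0.0016,0.0042,0],
  [0,0,0],
], spin=[0,0,0,0.1,0.1,0.1,0.1,0.1,0.1,0.1,0.1,0], hand=[0,0,0,0,0,0,0,0,0,0,0,0])

```text
t: 5.15
tcp_pos: [0.582, 0.0028, 0.2134]
tcp_rot: [0.949, 0.315, 0.0, -0.001]
wrist_force: [-0.4, 3.4, 0.5]
grip_width: 0.008
grasp_force: 1.2
```

```bash
cat >> h.py <<'E'
def rel(H=(.56,-.038)):
    s=env.get_state(); q=s["tcp_rot"]; yaw=2*np.arctan2(q[1],q[0]); d=s["tcp_pos"][:2]-np.array(H)
    print("t",round(float(s["t"]),2),"z",s["tcp_pos"][2].round(4),"yaw",np.degrees(yaw).round(1),"r,tang(cw) mm",(1e3*np.array([d@[np.cos(yaw),np.sin(yaw)],d@[np.sin(yaw),-np.cos(yaw)]])).round(1),"F",np.round(s["wrist_force"],1))
E
python3 -c "
from h import *
rel();c=snap('wrist');needle(c)
"
```

```text
t 5.15 z 0.2134 yaw 36.7 r,tang(cw) mm [ 42.  -19.6] F [-0.4  3.4  0.5]
ctr [0.6114 0.0853] rad 0.0386 n red/far 57 60 far spread 1.7 | NEEDLE -1.12 red dir -22.3 needle dir 41.8
```

Emit:
carry_out([
  [0.0016,0.0042,0],
  [0.0016,0.0042,0],
  [0.0016,0.0042,0],
  [0.0016,0.0042,0],
  [0.0016,0.0042,0],
  [0.0016,0.0042,0],
  [0.0016,0.0042,0],
  [0.0016,0.0042,0],
  [0.0016,0.0042,0],
  [0.0016,0.0042,0],
  [0.0016,0.0042,0],
  [0.0016,0.0042,0],
], spin=[0.1,0.1,0.1,0.1,0.1,0.1,0.1,0.1,0.1,0.1,0.1,0.1], hand=[0,0,0,0,0,0,0,0,0,0,0,0])

```text
t: 6.7
tcp_pos: [0.6008, -0.0173, 0.2135]
tcp_rot: [1.0, 0.02, 0.001, -0.001]
wrist_force: [2.9, 3.3, 0.1]
grip_width: 0.007
grasp_force: 1.4
```

```bash
python3 -c "
from h import *
rel();c=snap('wrist');needle(c);rel();cv2.imwrite('pics/w2.png',c[0])
"
```

```text
t 6.7 z 0.2135 yaw 2.2 r,tang(cw) mm [ 41.6 -19.1] F [2.9 3.3 0.1]
ctr [0.6121 0.0848] rad 0.038 n red/far 55 65 far spread 53.4 | NEEDLE -0.507 red dir -23.6 needle dir 5.4
t 6.75 z 0.2134 yaw 2.2 r,tang(cw) mm [ 41.6 -18.7] F [2.1 2.7 0.4]
```

```bash
python3 -c "
from h import *
c=snap('wrist');u,v=proj(c,(.61,.086,.129)).astype(int);print(u,v);cv2.imwrite('pics/w3.png',cv2.resize(c[0][max(v-90,0):v+90,max(u-110,0):u+110],None,fx=3,fy=3,interpolation=cv2.INTER_CUBIC))
"
```

```text
169 225
```

View pics/w3.png

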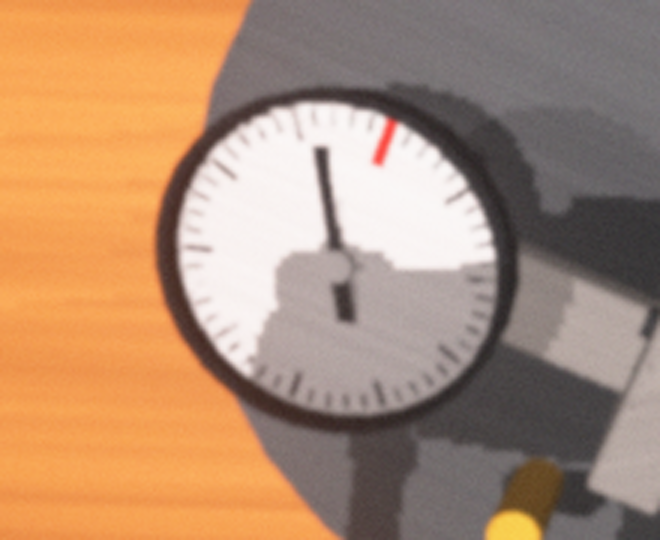

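The crop shows the pivot at (340,266), the needle tip at (321,150) and the red mark at about (387,140), so the needle is at about -0.52 rad. A shadow falls on the lower half of the face, so I'll restrict the dark-pixel mask. Next I turn 0.35 rad more.

Emit:
carry_out([
  [0.0016,0.0042,0],
  [0.0016,0.0042,0],
  [0.0016,0.0042,0],
  [0.0016,0.0042,0],
  [0.0016,0.0042,0],
  [0.0016,0.0042,0],
  [0.0016,0.0042,0],
  [0,0,0],
], spin=[0.1,0.1,0.1,0.1,0.1,0.1,0.1,0], hand=[0,0,0,0,0,0,0,0])

```text
t: 7.8
tcp_pos: [0.6043, -0.0334, 0.2136]
tcp_rot: [0.988, -0.154, 0.001, 0.0]
wrist_force: [2.9, 1.8, 0.3]
grip_width: 0.005
grasp_force: 1.2
```

```bash
sed -i 's/px.min(2)>150/px.min(2)>105/; s/px.max(2)<140/px.max(2)<100/' h.py; python3 -c "
from h import *
rel();c=snap('wrist');needle(c);u,v=proj(c,(.61,.086,.129)).astype(int);print(u,v);cv2.imwrite('pics/w4.png',cv2.resize(c[0][max(v-90,0):v+90,max(u-110,0):u+110],None,fx=3,fy=3,interpolation=cv2.INTER_CUBIC))
"
```

```text
t 7.8 z 0.2136 yaw -17.7 r,tang(cw) mm [ 40.8 -17.9] F [2.9 1.8 0.3]
ctr [0.6121 0.0841] rad 0.0387 n red/far 65 28 far spread 1.1 | NEEDLE -0.135 red dir -24.1 needle dir -16.3
158 282
```

View pics/w4.png

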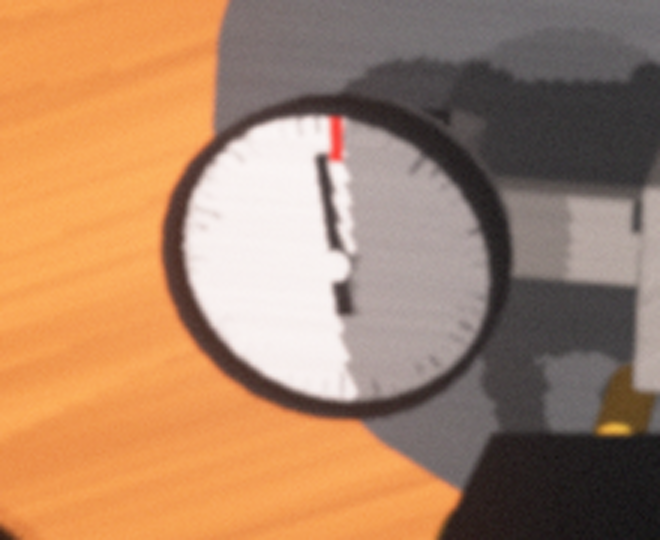

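The pivot is at (340,267), the tip at (321,156) and the red line at (336,137), so the needle is at about -0.135. A final 0.135 rad follows.

Emit:
carry_out([
  [0.0014,0.0038,0],
  [0.0014,0.0038,0],
  [0.0014,0.0038,0],
  [0,0,0],
  [0,0,0],
], spin=[0.09,0.09,0.09,0,0], hand=[0,0,0,0,0])

```text
t: 8.48
tcp_pos: [0.6036, -0.0394, 0.2136]
tcp_rot: [0.975, -0.22, 0.0, 0.0]
wrist_force: [3.2, 0.5, 0.3]
grip_width: 0.006
grasp_force: 1.2
```

```bash
python3 -c "
from h import *
rel();c=snap('wrist');needle(c)
"
```

```text
t 8.47 z 0.2136 yaw -25.4 r,tang(cw) mm [ 40.  -17.5] F [3.2 0.5 0.3]
ctr [0.612  0.0839] rad 0.0388 n red/far 43 30 far spread 1.2 | NEEDLE 0.016 red dir -23.9 needle dir -24.8
```

The needle is at about 0. I'll back off, lift, and move above the lever's anticlockwise side.

Emit:
carry_out([
  [0,-0.012,0],
  [0,-0.012,0],
  [0,0,-0.08],
  [0,0,-0.08],
  [0,0,-0.08],
  [0,0,-0.06],
  [0,0,0],
  [0,0,0],
], spin=[0,0,0,0,0,0,0,0], hand=[0,0,0,0,0,0,0,0])

```text
t: 9.52
tcp_pos: [0.6079, -0.0283, 0.3618]
tcp_rot: [0.975, -0.221, -0.001, 0.0]
wrist_force: [0.0, -1.5, 0.9]
grip_width: 0.006
grasp_force: 0.0
```

```bash
python3 -c "
from h import *
goto(.478,-.127,.36,34.3);c=snap('wrist');needle(c)
"
```

```text
t 9.53 tcp [ 0.6079 -0.0283  0.3618] yaw -25.5 F [ 0.  -1.5  0.9]
units [-0.15   0.29   0.004] spin -2.087
ctr [0.6117 0.0848] rad 0.0388 n red/far 20 25 far spread 2.3 | NEEDLE 0.03 red dir -23.2 needle dir -24.9
```

Emit:
carry_out([
  [-0.0375,0.0725,0],
  [-0.0375,0.0725,0],
  [-0.0375,0.0725,0],
  [-0.0375,0.0725,0],
  [0,0,0],
  [0,0,0],
  [0,0,0],
  [0,0,0],
  [0,0,0],
  [0,0,0],
  [0,0,0],
  [0,0,0],
], spin=[0,0,0,0,-0.35,-0.35,-0.35,-0.35,-0.35,-0.34,0,0], hand=[0,0,0,0,0,0,0,0,0,0,0,0])

```text
t: 11.08
tcp_pos: [0.4781, -0.1269, 0.3626]
tcp_rot: [0.956, 0.294, -0.001, -0.0]
wrist_force: [-0.6, 0.4, 0.5]
grip_width: -0.001
grasp_force: 0.0
```

```bash
python3 -c "
from h import *
goto(.478,-.127,.213,34.3);c=snap('wrist');needle(c);cv2.imwrite('pics/w5.png',c[0])
"
```

```text
t 11.07 tcp [ 0.4781 -0.1269  0.3626] yaw 34.2 F [-0.6  0.4  0.5]
units [-0.     0.     0.299] spin -0.002
ctr [0.5865 0.0696] rad 0.0261 n red/far 0 628 far spread 48.4 | NEEDLE nan red dir nan needle dir -150.0h.py:28: RuntimeWarning: Mean of empty slice.
  red=(px[...,2]-px[...,:2].max(2)>60)&(d<.036); m=D[red].mean(0)
  ret = um.true_divide(
```

View pics/w5.png

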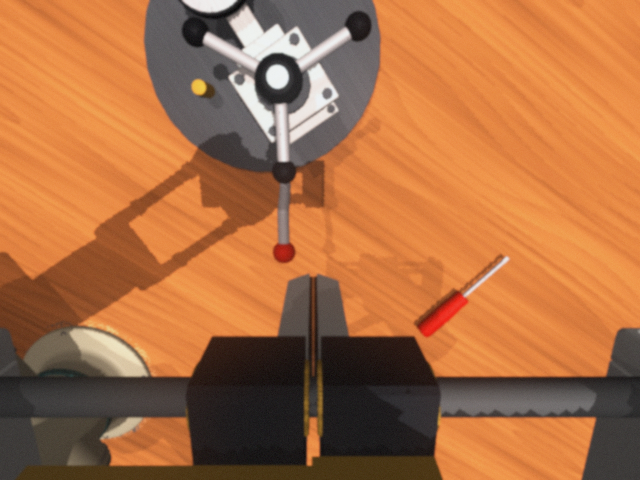

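The wrist view shows the red ball at (284,252), with the lever lying under one star arm. The finger is on its anticlockwise (right) side, clear of it. I'll descend and start pushing.

Emit:
carry_out([
  [0,0,0.08],
  [0,0,0.08],
  [0,0,0.08],
  [0,0,0.058],
  [0,0,0],
  [0,0,0],
], spin=[0,0,0,0,0,0], hand=[0,0,0,0,0,0])

```text
t: 11.88
tcp_pos: [0.4793, -0.1273, 0.2156]
tcp_rot: [0.955, 0.295, 0.001, 0.001]
wrist_force: [-0.5, -0.4, -0.6]
grip_width: 0.005
grasp_force: 0.0
```

Emit:
carry_out([
  [0,-0.006,0],
  [0,-0.006,0],
  [0,-0.006,0],
  [-0.0015,-0.0118,0],
  [-0.0015,-0.0118,0],
  [-0.0015,-0.0118,0],
  [-0.0015,-0.0118,0],
  [0,0,0],
], spin=[0,0,0,0.1,0.1,0.1,0.1,0], hand=[0,0,0,0,0,0,0,0])

```text
t: 12.88
tcp_pos: [0.4592, -0.1006, 0.2149]
tcp_rot: [0.98, 0.199, 0.001, 0.0]
wrist_force: [0.8, -0.1, 0.9]
grip_width: 0.005
grasp_force: 0.3
```

```bash
cat >> h.py <<'E'
def redball(c,H=(.56,-.038)):
    im=c[0]; hsv=cv2.cvtColor(im,cv2.COLOR_BGR2HSV); m=((hsv[...,1]>150)&(hsv[...,2]>60)&((hsv[...,0]<6)|(hsv[...,0]>173))).astype(np.uint8)
    n,l,s,ce=cv2.connectedComponentsWithStats(m)
    for i in range(1,n):
        p=ray(c,*ce[i],.225)[:2]-H; r=np.linalg.norm(p)
        if s[i,4]>8 and .12<r<.16: print("ball",s[i,4],ce[i].round(),"r",r.round(4),"ang",(np.degrees(np.arctan2(p[1],p[0]))%360).round(1))
E
python3 -c "
from h import *
rel()
for n in ('wrist','top','scene'): print(n);redball(snap(n))
"
```

```text
t 12.88 z 0.2149 yaw 23.0 r,tang(cw) mm [-117.2   18.3] F [ 0.8 -0.1  0.9]
wrist
ball 104 [269. 333.] r 0.1365 ang 201.1
top
scene
ball 37 [380. 175.] r 0.141 ang 203.8
```

Emit:
carry_out([
  [-0.0015,-0.0118,0],
  [-0.0015,-0.0118,0],
  [-0.0015,-0.0118,0],
  [-0.0015,-0.0118,0],
  [-0.0015,-0.0118,0],
  [-0.0015,-0.0118,0],
  [-0.0015,-0.0118,0],
  [-0.0015,-0.0118,0],
  [-0.0015,-0.0118,0],
  [-0.0015,-0.0118,0],
], spin=[0.1,0.1,0.1,0.1,0.1,0.1,0.1,0.1,0.1,0.1], hand=[0,0,0,0,0,0,0,0,0,0])

```text
t: 14.28
tcp_pos: [0.4419, -0.0452, 0.2146]
tcp_rot: [0.999, -0.051, 0.0, 0.001]
wrist_force: [0.5, -2.2, 0.1]
grip_width: 0.007
grasp_force: 0.9
```

```bash
python3 -c "
from h import *
rel()
for n in ('wrist','scene'): print(n);redball(snap(n))
"
```

```text
t 14.28 z 0.2146 yaw -5.8 r,tang(cw) mm [-116.8   19.1] F [ 0.5 -2.2  0.1]
wrist
ball 99 [269. 333.] r 0.1361 ang 172.8
scene
ball 46 [402. 192.] r 0.1394 ang 174.8
```

Emit:
carry_out([
  [-0.0008,-0.006,0],
  [-0.0008,-0.006,0],
  [-0.0008,-0.006,0],
  [-0.0008,-0.006,0],
], spin=[0.05,0.05,0.05,0.05], hand=[0,0,0,0])

```text
t: 14.88
tcp_pos: [0.4417, -0.0323, 0.2145]
tcp_rot: [0.995, -0.101, 0.0, 0.0]
wrist_force: [-0.3, -1.7, 1.3]
grip_width: 0.001
grasp_force: 1.0
```

Emit:
carry_out([
  [-0.0008,-0.006,0],
  [-0.0008,-0.006,0],
], spin=[0.05,0.05], hand=[0,0])

```text
t: 15.12
tcp_pos: [0.4416, -0.0299, 0.2146]
tcp_rot: [0.992, -0.125, -0.0, 0.004]
wrist_force: [-2.1, -13.3, 0.2]
grip_width: 0.003
grasp_force: 6.8
```

```bash
python3 -c "
from h import *
rel()
for n in ('wrist','scene'): print(n);redball(snap(n))
"
```

```text
t 15.12 z 0.2146 yaw -14.4 r,tang(cw) mm [-116.8   21.5] F [ -2.1 -13.3   0.2]
wrist
ball 93 [270. 333.] r 0.136 ang 165.6
scene
ball 46 [405. 197.] r 0.1387 ang 167.7
```

Force jumped to 13 N with the tip stalled, so the lever is at its stop. I'll back off and lift.

Emit:
carry_out([
  [0,0,0],
  [0,0.012,0],
  [0,0.015,0],
  [0,0.015,0],
  [0,0,-0.08],
  [0,0,-0.08],
  [0,0,-0.08],
  [0,0,-0.08],
  [0,0,0],
  [0,0,0],
], spin=[0,0,0,0,0,0,0,0,0,0], hand=[0,0,0,0,0,0,0,0,0,0])

```text
t: 16.48
tcp_pos: [0.4364, -0.0466, 0.3736]
tcp_rot: [0.992, -0.125, -0.001, -0.0]
wrist_force: [-0.1, 0.3, -1.0]
grip_width: 0.006
grasp_force: 0.0
```

```bash
python3 -c "
from h import *
goto(.6,-.03,.36,34)
c=snap('scene');redball(c);redball(snap('wrist'))
u,v=proj(c,(.61,.086,.129)).astype(int);cv2.imwrite('pics/s9.png',cv2.resize(c[0][v-130:v+50,u-110:u+110],None,fx=3.3,fy=3.3,interpolation=cv2.INTER_CUBIC));needle(c)
"
```

```text
t 16.48 tcp [ 0.4364 -0.0466  0.3736] yaw -14.3 F [-0.1  0.3 -1. ]
units [ 0.309 -0.113  0.027] spin -1.688
ball 49 [405. 197.] r 0.1387 ang 167.7
ball 306 [275. 247.] r 0.1415 ang 167.6
ctr [0.6144 0.0873] rad 0.0378 n red/far 8 6 far spread 0.3 | NEEDLE 0.108 red dir -18.9 needle dir -25.1
```

View pics/s9.png

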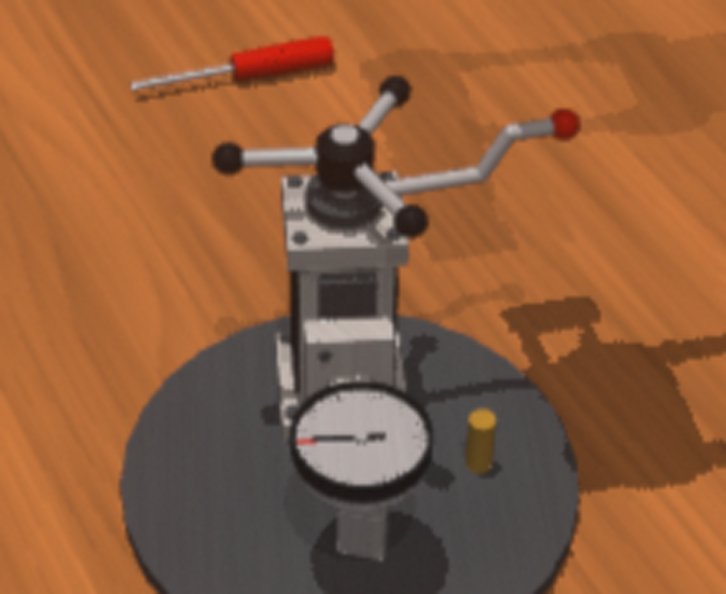

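The lever is home at 167.7°, unchanged after release. The needle is at about the red line, pivot (362,437), tip (315,437) and red mark (306,441), maybe slightly past it. I'll confirm with a squarer wrist view.

Emit:
carry_out([
  [0.07,-0.057,0],
  [0.07,-0.057,0],
  [0.07,-0.057,0],
  [0,0,0],
  [0,0,0],
  [0,0,0],
  [0,0,0],
  [0,0,0],
  [0,0,0],
  [0,0,0],
  [0,0,0],
  [0,0,0],
], spin=[0,0,0,-0.37,-0.37,-0.37,-0.37,-0.37,-0.37,-0.37,0,0], hand=[0,0,0,0,0,0,0,0,0,0,0,0])

```text
t: 18.08
tcp_pos: [0.5596, 0.0102, 0.3737]
tcp_rot: [0.867, 0.498, -0.001, -0.0]
wrist_force: [0.1, -0.4, -0.2]
grip_width: 0.006
grasp_force: 0.0
```

```bash
python3 -c "
from h import *
rel();c=snap('wrist');needle(c);u,v=proj(c,(.61,.086,.129)).astype(int)
a=cv2.resize(c[0][max(v-50,0):v+50,u-66:u+66],None,fx=6,fy=6,interpolation=cv2.INTER_CUBIC);cv2.imwrite('pics/w9.png',a)
# star arms from black balls
blk=(c[0].max(2)<38).astype(np.uint8);n,l,s,ce=cv2.connectedComponentsWithStats(blk)
for i in range(1,n):
    p=ray(c,*ce[i],.228)[:2]-[.56,-.038];r=np.linalg.norm(p)
    if s[i,4]>30 and .06<r<.08: print(s[i,4],r.round(4),np.degrees(np.arctan2(p[1],p[0])).round(1))
"
```

```text
t 18.07 z 0.3737 yaw 59.7 r,tang(cw) mm [ 41.4 -24.7] F [ 0.1 -0.4 -0.2]
ctr [0.6103 0.0858] rad 0.0397 n red/far 17 0 far spread nan | NEEDLE nan red dir -22.3 needle dir nan
80 0.0716 95.4
95 0.0756 -140.9h.py:30: RuntimeWarning: Mean of empty slice.
  far=Q[np.linalg.norm(Q,axis=1)>.014]; f=far.mean(0)
  ret = um.true_divide(
  ret = _var(a, axis=axis, dtype=dtype, out=out, ddof=ddof,
  arrmean = um.true_divide(arrmean, div, out=arrmean,
  ret = ret.dtype.type(ret / rcount)
```

View pics/w9.png

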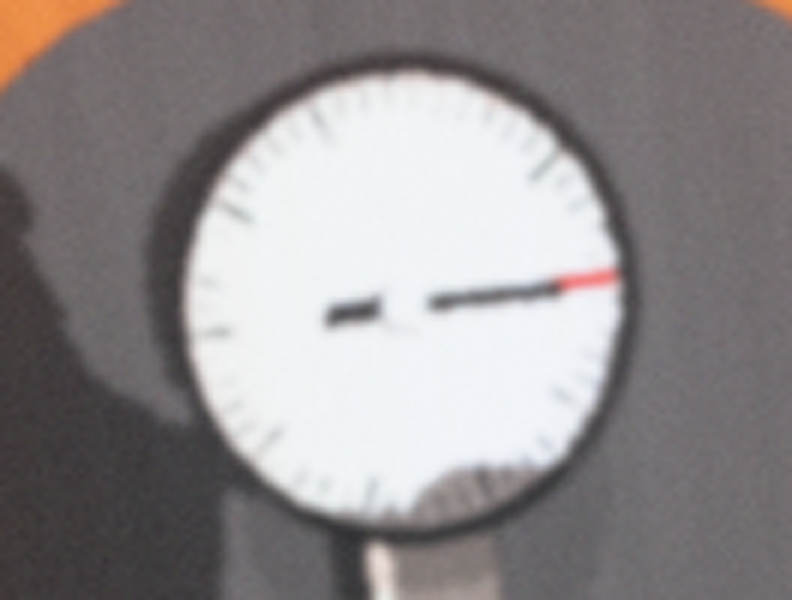

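The needle runs from (433,303) to (557,288), in line with the red mark (560,284)–(618,275). That is within about 0.03 rad of zero. The hand is clear of everything, so I'm handing in.

```bash
python3 -c "
from rig import env
print(env.job_done())"
```

```text
the job is handed in; nothing more can be done
None
```

I handed the job in with the needle on the red zero line (within about 0.03 rad, a quarter of a division), the locking lever home against its stop, and the robot clear of everything; the hand-in returned no verdict.

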